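Lock the filter hatch of a bench pump

TASK

The blue filter hatch on top of the white bench pump stands ajar: set a fingertip in the slot of its round red fastener, press the hatch down flush and, keeping it pressed, turn the fastener clockwise (seen from above) to its stop, so that the slot lines up with the green marks. Then take the finger away, leaving the hatch locked shut. Do not grip or lift anything, and leave the bottles, glassware and small things where they are.

Things in the scene. Friction and masses are not known exactly. Their poses are not given: they have to be found in the camera images.
- pump: White bench pump, a fixed box 280 (x) x 240 (y) x 110 mm (z); origin at the centre of its underside on the table; x from its front (display, lamps) level to its rear, y to its left, z up. Its top is a blue hatch, flush with the rim when closed, hinged at the rear at pump x +93, z 104 mm. The red fastener sits in the hatch on the centre line at pump x -62 mm, axis square to the hatch.
- slot (a point): Centre of the slot's floor, on the fastener's axis; z up the axis, y along the slot; moves with hatch and fastener. Hatch closed: at pump (-62, 0, 114) mm. The fastener is a red disc, 80 mm diameter, cut right across by one slot 34 mm wide, 12 mm deep, black floor with a white line along it. Turns easily: 5 N sideways at 20 mm from the axis is ample.
- fastener_ring (a point): Centre of the aluminium ring round the fastener, at its top edge, 16 mm above the hatch and level with the red disc's top; inner diameter 84, outer 92 mm, part of the hatch. It closes the slot's ends, so the disc cannot be gripped from outside and is turned from within the slot.
- hatch_front (a point): Middle of the hatch's front edge, on its top face; pump x -126 mm, 110 mm above the table when the hatch is flush, about 143 mm when ajar. Under it a tongue that turns with the fastener catches a keeper inside the pump's front wall. If turned to the green marks while the hatch is up, the tongue lands on the keeper and the hatch cannot close until it is turned back.
- hatch (a joint): Hatch angle in rad: 0 flush, about 0.15 ajar (its spring holds it there unless pressed or locked), -0.03 pressed to its lower stop (fastener 4.6 mm below flush). About 4 N down at the fastener closes it. The tongue passes under the keeper only with the hatch pressed to about 0 or below; once locked, the released hatch stays at about 0.01.
- fastener (a joint): Fastener angle in rad, growing clockwise seen from above: 0 unlocked (slot along pump y, in line with the white marks on the hatch), 1.571 locked at its stop (slot along pump x, in line with the green marks). It starts between 0 and 0.5 and stays where it is left.
- amber_bottle: loose amber glass bottle with a blue cap, 66 mm diameter, 150 mm tall; origin at the centre of its underside; a bystander, to be left alone
- grey_bottle: loose grey plastic jar with a red cap, 68 mm diameter, 130 mm tall; origin at the centre of its underside; a bystander, to be left alone
- beaker: loose empty glass beaker, 72 mm diameter, 90 mm tall; origin at the centre of its underside; a bystander, to be left alone
- vial: loose small corked glass vial, 24 mm diameter, 50 mm tall, standing on the pump's fixed rear deck (110 mm above the table), behind the hatch; origin at the centre of its underside; a bystander, to be left alone
- spatula: loose steel laboratory spoon, 150 mm long, lying on the table beside the pump; a bystander, to be left alone
- stopper: loose black rubber stopper, 36 mm diameter, 28 mm tall; origin at the centre of its underside; a bystander, to be left alone
- mortar: loose white ceramic bowl, 84 mm diameter, 45 mm tall; origin at the centre of its underside; a bystander, to be left alone

How it is judged (in metres and radians):
On the way:
1. a finger presses the hatch nearly shut while the fastener is still unlocked (value of joint hatch below 0.035 rad and value of joint fastener below 1.2 rad and contact force between the fingers and pump above 0.5 N), for 0.05 s.
At the end, for the whole second after the job is handed in: The hatch is shut (below 0.025 rad) with no finger on it, the fastener is turned to beyond 1.35 rad, and every bystander is within 30 mm of where it began (value of joint hatch below 0.025 rad and value of joint fastener above 1.35 rad and distance of each of amber_bottle, grey_bottle, beaker, vial, spatula, stopper, mortar from where it was at the start of the episode below 0.03 m); the robot touches nothing.
It fails at once if a bystander is carried, lifted or knocked away (moved more than 30 mm) (distance of any of amber_bottle, grey_bottle, beaker, vial, spatula, stopper, mortar from where it was at the start of the episode above 0.03 m).
It also fails if it takes over 38 s, if anything falls off the work surface, if the arm or the gripper's body presses on something with over 40 N, if the wrist force passes 120 N, or if a joint passes its speed limit or range.

ROBOT

A 6-joint arm with a two-finger parallel gripper is mounted at the origin on the work surface. World frame = base frame: x ahead of the robot, y to its left, z up, the work surface at z = 0. Lengths are in m, angles in degrees, forces in N, time in s.
With the tool pointing down it reaches from about 0.375 to 0.9 m from the base axis. Payload 3.1 kg.
Tool frame: the origin (TCP) lies midway between the tips of the shut fingers; the grasp point (between the pads) lies 19 mm behind it; x points along the fingers, y is the direction in which the jaws open and shut, and the axes are right-handed (so a half turn about x gives the same grasp; the last joint's range is limited). The gripper opens to 87 mm and grips with 3 to 60 N. Pads are 19 mm wide; open, the fingers measure 117 mm over their backs; the gripper's body (75 mm by 190 mm) begins 51 mm behind the grasp point.
Start: joints at [52.913, 30.224, 82.088, -0, 67.689, -10.227], TCP at [0.282, 0.558, 0.223] pointing down, gripper open.
Joint ranges: [-176.69, 176.69], [-43.24, 126.21], [12.49, 139.97], [-82, 262], [0, 151.66], [-163.58, 163.58]. Speed limits (degrees/s): [159.86, 159.86, 180, 180, 180, 180].

INTERFACE

Orientations are given as a 3x3 rotation matrix whose columns are the frame's x, y, z axes.
In Python, from rig import bot gives the robot as it stands.
- The arm moves only by the tool play_rows, never from a script. Its argument "motion" is a list of rows, each a list of 3 entries, a list of its own where there are three numbers: the shift along the tool's x, y, z in mm, then the turn, a rotation vector about the tool's x, y, z in degrees, then the opening, from 0 (shut) to 1 (fully open). A call has 1 to 8 rows; each row is the pose to reach, as a shift and turn from the pose commanded when the call began, along the tool's axes at that moment; what a row does not reach only later rows make up. A row lasts 1/10 s, in which the tool goes at most 50 mm and 8.59 degrees, less where a joint would pass 70% of its speed; a pose out of reach is approached as far as the arm can. A call with a gripper value outside its range is refused whole. The fingers move at their own pace and stop on an object; the grip force is fixed at half the most. Time passes only in rows, so rows that repeat a pose let the fingers close. It gives the time, the measured TCP pose, the force and the opening at its end, in the units of the state.
- bot.read_state(): the state, without advancing time (a new reading comes with each control period).
- bot.capture(name): name is "scene" or "top" or "wrist"; returns a dict with "img" (400x640x3 uint8, blue, green, red), "mtx" (3x3 intrinsics, pixels), "rvec" (rotation vector, rad) and "tvec" (3), from world to camera coordinates, as OpenCV has them. Camera axes: x right, y down, z forward; pixel columns grow to the right and rows downward; lengths in m; the calibration is good to about 2 mm. A picture is of the moment at which its call begins. There is no depth.
- bot.hand_in(): hands the job in, once; it reports no verdict.
The state is a dict: "time_s": time; "joint_positions": joint angles; "qvel": joint speeds; "tau": joint torques, N m; "position": TCP position; "tcp_rot": TCP orientation; "force": force on the tool from outside, world axes, zero at the start; "moment": the same for the moment, N m; "opening": opening from 0.0 (shut) to 1.0 (fully open).
Only numpy, scipy, OpenCV 4.12 (cv2) and the standard library are available. Lean on these libraries where they do the work, as an engineer would, in place of code of your own. Each camera call takes 0.05 s, during which the arm holds its last target.

## Working session

There is one attempt and no reset: what is moved stays moved. The work goes in short steps, Python scripts to look and compute and a tool call to move; the robot and the scene stay as the last step left them, time stands still between calls to the robot, and variables do not carry over. Pictures are saved under pics/ and viewed, and the job is handed in when it is done.

Besides the shell and the picture viewer there is one more tool, called in YAML: its name, and indented under it one key for each argument. play_rows: Moves the arm, as the interface text tells. Its arguments: {"type":"object","properties":{"motion":{"type":"array"}},"required":["motion"]}

```bash
mkdir -p pics; ls
python3 - <<'E'
from rig import bot
import cv2,numpy as np
for n in ("scene","top","wrist"):
    c=bot.capture(n); cv2.imwrite(f"pics/{n}0.png",c["img"]); np.savez(f"{n}0.npz",**c)
    R,_=cv2.Rodrigues(np.array(c["rvec"])); print(n,(-R.T@np.array(c["tvec"]).ravel()).round(3), R[2].round(2))
s=bot.read_state(); print(s)
E
```

```text
pics
scene [ 1.194 -0.236  0.762] [-0.64  0.24 -0.73]
top [0.384 0.014 1.023] [ 0.21 -0.03 -0.98]
wrist [0.223 0.587 0.384] [ 0.21 -0.11 -0.97]
{'time_s': 0.15, 'joint_positions': array([ 5.29115915e+01,  3.02670946e+01,  8.21398207e+01, -7.13169924e-04,
        6.76879193e+01, -1.02264360e+01]), 'qvel': array([ 0.04651092, -0.14706325, -0.20506624, -0.02848395,  0.05109434,
        0.11490412]), 'tau': array([ 1.45534505e-03, -4.40429878e+01, -1.76843119e+01,  6.33971044e-02,
        5.51985099e-02, -1.00018744e-04]), 'position': array([0.28202889, 0.55712543, 0.22179087]), 'tcp_rot': array([[-9.88962167e-04,  4.51837689e-01,  8.92099616e-01],
       [-1.32728751e-03,  8.92098673e-01, -4.51838683e-01],
       [-9.99998630e-01, -1.63092404e-03, -2.82533316e-04]]), 'force': array([ 0.48116036, -0.03901399, -0.49941133]), 'moment': array([-0.05371624,  0.05377672, -0.0080408 ]), 'opening': 0.9991647216014644}
```

View pics/top0.png

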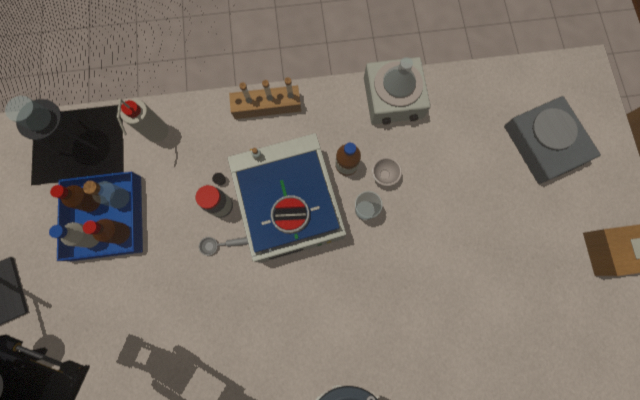

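View pics/scene0.png

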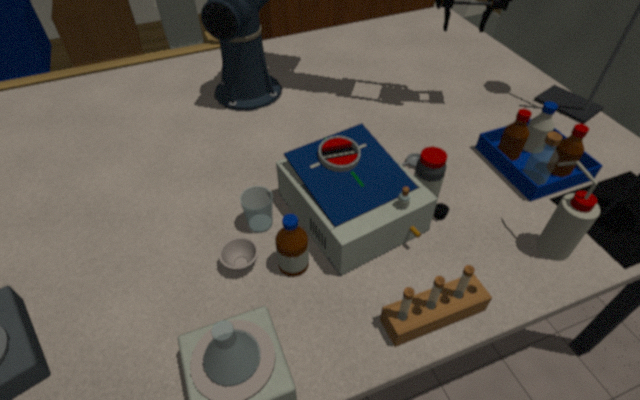

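View pics/wrist0.png

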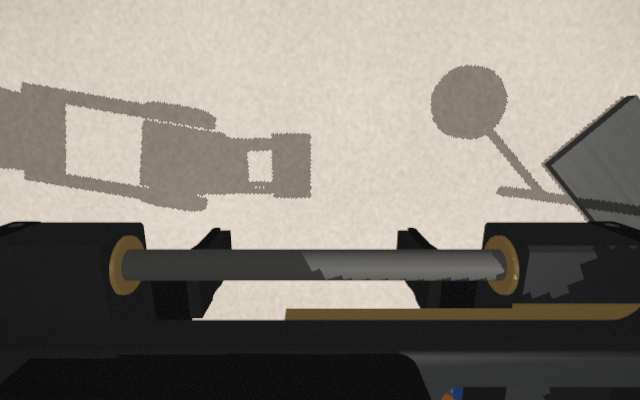

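Top view: the pump is around pixel (290,200) with the red fastener at (290,214). The scene view shows the fastener at (339,152). I'll triangulate the disc and the slot direction.

```bash
cat > h.py <<'E'
import cv2,numpy as np
def load(n): 
    c=dict(np.load(n+".npz")); return c
def ray(c,uv):
    R,_=cv2.Rodrigues(c["rvec"]); t=c["tvec"].ravel()
    d=R.T@np.append(0,0)[:0].sum() if 0 else R.T@(np.linalg.inv(c["mtx"])@np.array([uv[0],uv[1],1.]))
    return -R.T@t, d/np.linalg.norm(d)
def plane(c,uv,z):
    o,d=ray(c,uv); return o+d*(z-o[2])/d[2]
def tri(rs):
    A=np.zeros((3,3));b=np.zeros(3)
    for o,d in rs:
        P=np.eye(3)-np.outer(d,d);A+=P;b+=P@o
    x=np.linalg.solve(A,b); return x,[np.linalg.norm((np.eye(3)-np.outer(d,d))@(x-o)) for o,d in rs]
def masks(img):
    h=cv2.cvtColor(img,cv2.COLOR_BGR2HSV)
    red=cv2.inRange(h,(0,120,70),(8,255,255))|cv2.inRange(h,(172,120,70),(180,255,255))
    blue=cv2.inRange(h,(100,110,40),(125,255,255))
    green=cv2.inRange(h,(45,100,50),(85,255,255))
    return red,blue,green
E
python3 - <<'E'
from h import *
for n,roi in (("top0",(225,130,350,265)),("scene0",(270,110,440,275))):
    c=load(n); im=c["img"]; 
    x0,y0,x1,y1=roi
    cr=im[y0:y1,x0:x1]
    cv2.imwrite(f"pics/{n}_crop.png",cv2.resize(cr,None,fx=4.4,fy=4.4,interpolation=cv2.INTER_CUBIC)[:600,:800])
    r,b,g=masks(im)
    for nm,m in (("red",r),("blue",b),("green",g)):
        k=np.zeros_like(m);k[y0:y1,x0:x1]=m[y0:y1,x0:x1]
        cs,_=cv2.findContours(k,cv2.RETR_EXTERNAL,cv2.CHAIN_APPROX_NONE)
        for q in cs:
            if cv2.contourArea(q)>15: print(n,nm,cv2.contourArea(q),cv2.boundingRect(q),np.array(cv2.moments(q)["m10"])/cv2.moments(q)["m00"],cv2.moments(q)["m01"]/cv2.moments(q)["m00"])
        pts=np.concatenate([q for q in cs if cv2.contourArea(q)>15])
        if nm=="red": print("ell",cv2.fitEllipse(cv2.convexHull(pts)))
        if nm=="blue": 
            hl=cv2.convexHull(pts); print("quad",cv2.approxPolyDP(hl,6,True).reshape(-1,2).tolist())
E
```

```text
top0 red 201.5 (275, 219, 30, 11) 289.4334160463192 223.46980976013234
top0 red 191.0 (275, 198, 30, 11) 289.4267015706806 203.1675392670157
ell ((289.36083984375, 213.40048217773438), (31.2952938079834, 33.68259811401367), 66.03296661376953)
top0 blue 5102.0 (237, 152, 102, 99) 285.2773095518097 197.39344048085715
top0 blue 33.0 (345, 143, 5, 11) 347.19191919191917 148.1060606060606
quad [[349, 143], [338, 227], [255, 250], [237, 173]]
top0 green 36.5 (280, 180, 7, 16) 282.9771689497717 187.57990867579906
scene0 red 184.0 (327, 154, 31, 11) 342.96829710144925 159.30434782608697
scene0 red 256.0 (421, 147, 19, 18) 430.9739583333333 154.86067708333331
scene0 red 171.0 (322, 138, 30, 11) 335.2972709551657 142.53118908382066
ell ((381.8401794433594, 153.39572143554688), (38.74040222167969, 125.46131134033203), 93.14827728271484)
scene0 blue 179.0 (283, 214, 15, 16) 290.0195530726257 221.2337057728119
scene0 blue 5623.5 (285, 125, 132, 101) 350.74805133220707 178.5597937227705
quad [[416, 186], [336, 225], [283, 223], [285, 154], [359, 125]]
scene0 green 43.5 (351, 171, 13, 16) 357.1302681992337 178.73180076628353
```

View pics/top0_crop.png

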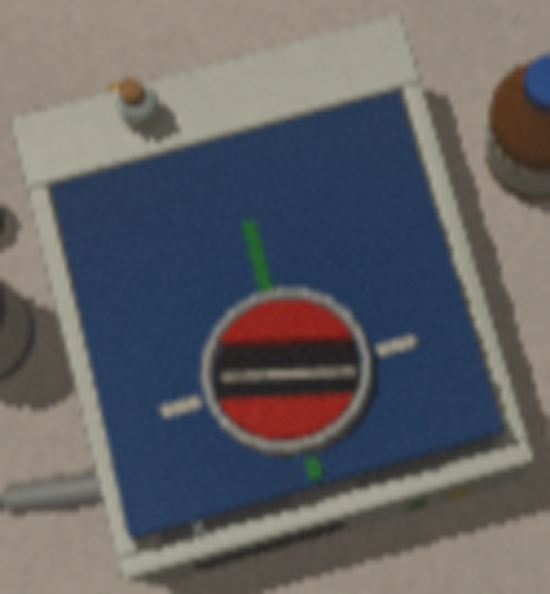

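View pics/scene0_crop.png

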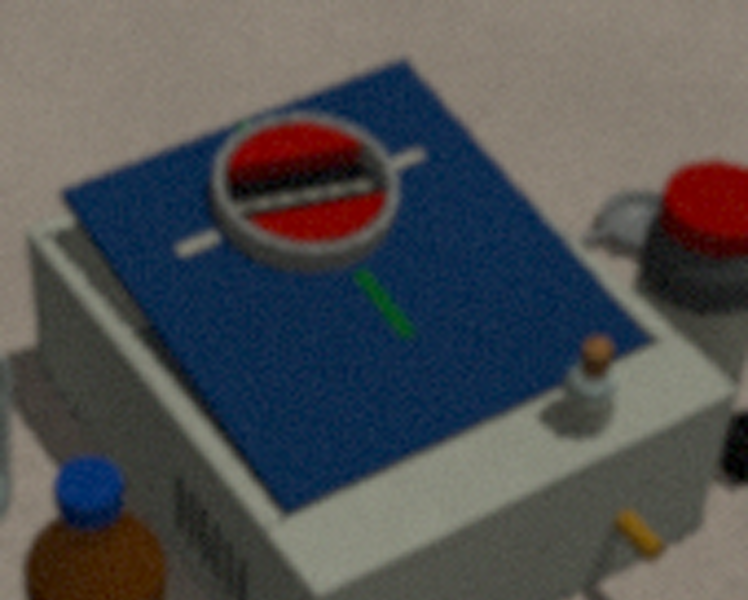

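Run:
```python
from h import *
t=load("top0");s=load("scene0")
def T(a,b): 
    x,e=tri([ray(t,a),ray(s,b)]); return x.round(4),np.round(e,4)
print("disc",T((289.4,213.4),(339.1,150.9)))
print("green",T((283,187.6),(357.1,178.7)))
# hatch blue corners
hs={}
for n,c,x0,y0,x1,y1 in (("t",t,225,150,343,265),("s",s,270,110,440,275)):
    r,b,g=masks(c["img"]);k=np.zeros_like(b);k[y0:y1,x0:x1]=b[y0:y1,x0:x1]
    cs,_=cv2.findContours(k,cv2.RETR_EXTERNAL,cv2.CHAIN_APPROX_NONE); q=max(cs,key=cv2.contourArea)
    hs[n]=cv2.approxPolyDP(cv2.convexHull(q),5,True).reshape(-1,2); print(n,hs[n].tolist())
```

```text
disc (array([0.5381, 0.0765, 0.1483]), array([0.0001, 0.0001]))
green (array([0.6101, 0.0875, 0.1232]), array([0.0001, 0.0001]))
t [[314, 152], [338, 227], [255, 250], [237, 173]]
s [[362, 125], [416, 187], [334, 225], [285, 154]]
```

Run:
```python
from h import *
t=load("top0");s=load("scene0")
tp=[(314,152),(338,227),(255,250),(237,173)]; sp=[(334,225),(285,154),(362,125),(416,187)]
P=[]
for a,b in zip(tp,sp):
    x,e=tri([ray(t,a),ray(s,b)]); P.append(x); print(x.round(4),np.round(e,4))
RR,RF,LF,LR=P
for v in (RR-RF,LR-LF): print("yaw fwd",np.degrees(np.arctan2(v[1],v[0])))
for v in (LR-RR,LF-RF): print("yaw left",np.degrees(np.arctan2(v[1],v[0]))-90)
# rim corners from crop (pump top corners z .11): crop/4.4+offset
for nm,uv in (("LR",(14,118)),("RR",(398,14)),("RF",(530,455)),("LF",(128,575))):
    print(nm,plane(t,(uv[0]/4.4+225-.4,uv[1]/4.4+130-.4),.11).round(4))
# white marks, on hatch top ~z=.132
for nm,uv in (("wL",(182,408)),("wR",(396,346)),("gR",(256,255)),("gF",(314,468))):
    print(nm,plane(t,(uv[0]/4.4+225-.4,uv[1]/4.4+130-.4),.133).round(4))
# slot line ends on floor z~.137
a=plane(t,(225+222/4.4-.4,130+378/4.4-.4),.137);b=plane(t,(225+354/4.4-.4,130+370/4.4-.4),.137)
print(a,b,"slot yaw",np.degrees(np.arctan2((a-b)[1],(a-b)[0]))-90)
```

```text
[ 0.6988 -0.003   0.1075] [0.0015 0.0015]
[ 0.492  -0.0353  0.1395] [0.0006 0.0006]
[0.4624 0.169  0.1395] [0.0011 0.0011]
[0.6673 0.2022 0.1073] [0.0004 0.0004]
yaw fwd 8.88561995990909
yaw fwd 9.209981349090478
yaw left 8.721167018857656
yaw left 8.247557720148109
LR [0.7142 0.2223 0.11  ]
RR [ 0.751  -0.0107  0.11  ]
RF [ 0.4783 -0.053   0.11  ]
LF [0.4401 0.1784 0.11  ]
wL [0.526  0.1368 0.133 ]
wR [0.5459 0.0147 0.133 ]
gR [0.6078 0.0871 0.133 ]
gF [0.4838 0.0678 0.133 ]
[0.5393363  0.11265867 0.137     ] [0.53464857 0.03951666 0.137     ] slot yaw -3.6671167517421424
```

Pump yaw is about 8.8° and the slot starts about 12.5° clockwise of the white marks, so fastener ≈ 0.22 rad. The closed fastener axis is near (0.534, 0.0755). My plan is to spread two fingertips along the slot, press, then turn about the vertical.

```bash
cat > go.py <<'E'
import sys,numpy as np
from rig import bot
from scipy.spatial.transform import Rotation as Ro
s=bot.read_state();R=np.array(s["tcp_rot"]);p=np.array(s["position"])
x,y,z,yaw=map(float,sys.argv[1:5])
a=np.radians(yaw);Y=np.array([np.cos(a),np.sin(a),0]);X=np.array([0,0,-1.]);G=np.c_[X,Y,np.cross(X,Y)]
print("shift mm",(R.T@(np.array([x,y,z])-p)*1000).round(1),"turn",np.degrees(Ro.from_matrix(R.T@G).as_rotvec()).round(2))
print("t",s["time_s"],"p",p.round(4),"yaw",np.degrees(np.arctan2(R[1,1],R[0,1])).round(2),"F",np.round(s["force"],2),"M",np.round(s["moment"],2),"open",s["opening"],"q",np.round(s["joint_positions"],1))
E
python3 go.py .535 .0757 .22 86.3
```

```text
shift mm [   2.2 -315.2  443.2] turn [-23.16  -0.03   0.09]
t 0.15 p [0.282  0.5571 0.2218] yaw 63.14 F [ 0.48 -0.04 -0.5 ] M [-0.05  0.05 -0.01] open 0.9991647216014644 q [ 52.9  30.3  82.1  -0.   67.7 -10.2]
```

play_rows:
  motion:
    - [[0,-20,28],[0,0,0],0.45]
    - [[0,-46,65],[-2,0,0],0.45]
    - [[0,-75,105],[-4,0,0],0.45]
    - [[0,-103,145],[-7,0,0],0.45]
    - [[0,-131,185],[-10,0,0],0.45]
    - [[0,-160,225],[-13,0,0],0.45]
    - [[0,-188,264],[-16,0,0],0.45]
    - [[0,-216,304],[-18,0,0],0.45]

```text
time_s: 0.95
position: [0.4563, 0.2257, 0.2225]
tcp_rot: [[-0.0, 0.152, 0.988], [0.0, 0.988, -0.152], [-1.0, -0.0, -0.0]]
force: [0.3, 0.1, -0.6]
opening: 0.464
```

```bash
python3 go.py .535 .0757 .22 86.3
```

```text
shift mm [   2.4 -136.3  100.6] turn [-5.05 -0.01  0.  ]
t 0.95 p [0.4563 0.2257 0.2225] yaw 81.25 F [ 0.28  0.14 -0.61] M [ 0.06 -0.02  0.05] open 0.4638965987351814 q [ 13.7  21.3  98.5   0.   60.2 -67.5]
```

play_rows:
  motion:
    - [[0,-41,30],[-2,0,0],0.45]
    - [[0,-82,60],[-3,0,0],0.45]
    - [[0,-115,85],[-5,0,0],0.45]
    - [[0,-136,100],[-5,0,0],0.45]
    - [[0,-136,100],[-5,0,0],0.45]
    - [[0,-136,100],[-5,0,0],0.45]

```text
time_s: 1.55
position: [0.5334, 0.0775, 0.2221]
tcp_rot: [[-0.001, 0.069, 0.998], [0.001, 0.998, -0.069], [-1.0, 0.001, -0.001]]
force: [-0.2, 0.5, 0.5]
opening: 0.448
```

```bash
python3 go.py .535 .0757 .22 86.3
python3 - <<'E'
from rig import bot
import cv2,numpy as np
for n in ("scene","top","wrist"):
    c=bot.capture(n); cv2.imwrite(f"pics/{n}1.png",c["img"]); np.savez(f"{n}1.npz",**c)
a=cv2.imread("pics/scene1.png")[60:260,240:460]; cv2.imwrite("pics/scene1c.png",cv2.resize(a,None,fx=3,fy=3))
E
```

```text
shift mm [ 2.1 -1.7  1.8] turn [-0.26 -0.09 -0.03]
t 1.55 p [0.5334 0.0775 0.2221] yaw 86.04 F [-0.2   0.55  0.5 ] M [0.05 0.06 0.05] open 0.44808987608451617 q [ -3.6  23.7  94.4   0.   62.  -89.7]
```

View pics/scene1c.png

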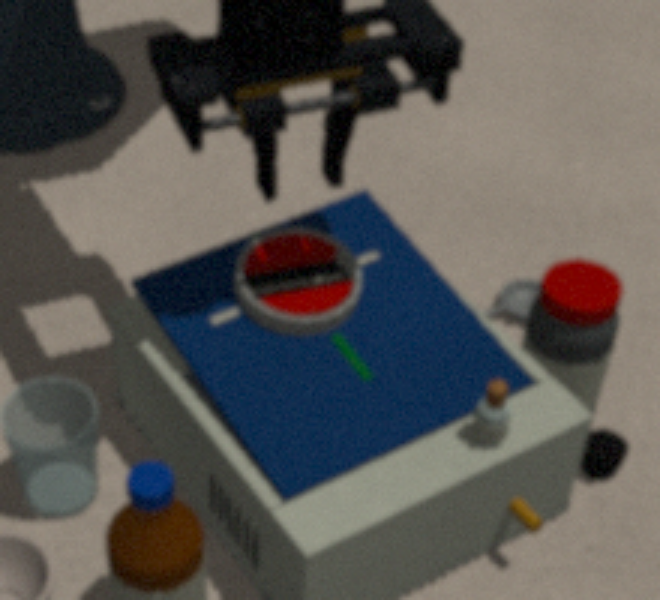

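View pics/wrist1.png

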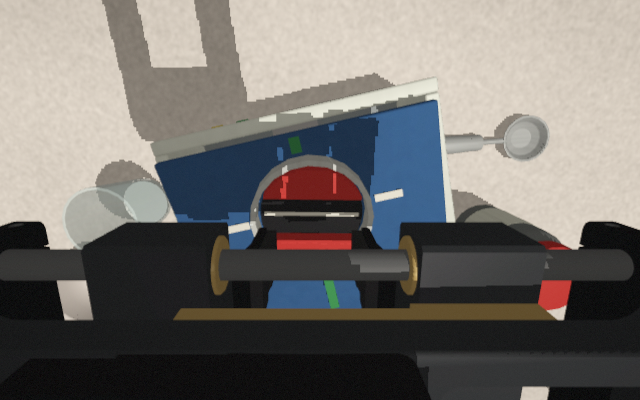

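The fingers sit over the ring, and in the wrist view the slot line is level, so the yaw matches. Now I'll trim the position and go down to just inside the slot.

play_rows:
  motion:
    - [[15,-2,2],[0,0,0],0.45]
    - [[35,-2,2],[0,0,0],0.45]
    - [[55,-2,2],[0,0,0],0.45]
    - [[65,-2,2],[0,0,0],0.45]
    - [[72,-2,2],[0,0,0],0.45]
    - [[78,-2,2],[0,0,0],0.45]
    - [[80,-2,2],[0,0,0],0.45]
    - [[80,-2,2],[0,0,0],0.45]

```text
time_s: 2.5
position: [0.5358, 0.0757, 0.1427]
tcp_rot: [[0.0, 0.067, 0.998], [-0.0, 0.998, -0.067], [-1.0, -0.0, 0.0]]
force: [0.5, -0.2, 0.3]
opening: 0.447
```

```bash
python3 go.py .534 .0757 .111 86.3
python3 - <<'E'
from rig import bot
import cv2,numpy as np
for n in ("scene","top","wrist"):
    c=bot.capture(n); cv2.imwrite(f"pics/{n}2.png",c["img"]); np.savez(f"{n}2.npz",**c)
a=cv2.imread("pics/scene2.png")[60:260,240:460]; b=cv2.imread("pics/wrist2.png")
cv2.imwrite("pics/c2.png",np.vstack([cv2.resize(a,(396,360)),cv2.resize(b,(396,240))]))
E
```

```text
shift mm [31.7 -0.1 -1.9] turn [-0.15  0.02  0.  ]
t 2.5 p [0.5358 0.0757 0.1427] yaw 86.15 F [ 0.46 -0.24  0.27] M [ 0.01 -0.01 -0.02] open 0.44709245588180824 q [ -3.8  30.2  98.6  -0.   51.2 -89.9]
```

View pics/c2.png

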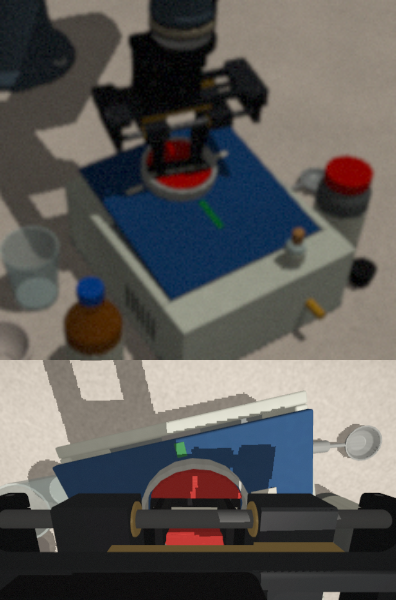

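The fingertips are inside the ring and there is no contact force yet. Pressing down now.

play_rows:
  motion:
    - [[5,0,0],[0,0,0],0.45]
    - [[10,0,-1],[0,0,0],0.45]
    - [[15,0,-1],[0,0,0],0.45]
    - [[20,0,-2],[0,0,0],0.45]
    - [[25,0,-2],[0,0,0],0.45]
    - [[28,0,-2],[0,0,0],0.45]
    - [[30,0,-2],[0,0,0],0.45]
    - [[30,0,-2],[0,0,0],0.45]

```text
time_s: 3.45
position: [0.5334, 0.0756, 0.1123]
tcp_rot: [[-0.001, 0.067, 0.998], [-0.0, 0.998, -0.067], [-1.0, -0.0, -0.001]]
force: [-0.3, -2.3, 3.8]
opening: 0.45
```

```bash
python3 go.py .534 .0757 .111 86.3
python3 - <<'E'
from rig import bot
import cv2,numpy as np
for n in ("scene",):
    c=bot.capture(n); cv2.imwrite(f"pics/{n}3.png",c["img"]); np.savez(f"{n}3.npz",**c)
a=cv2.imread("pics/scene3.png")[60:260,240:460]; 
cv2.imwrite("pics/c3.png",cv2.resize(a,None,fx=3,fy=3))
E
```

```text
shift mm [1.3 0.1 0.6] turn [-0.16 -0.05  0.01]
t 3.45 p [0.5334 0.0756 0.1123] yaw 86.14 F [-0.31 -2.31  3.78] M [-0.33  0.26  0.02] open 0.45025967715545673 q [ -3.8  32.8 100.2  -0.   47.1 -89.9]
```

View pics/c3.png

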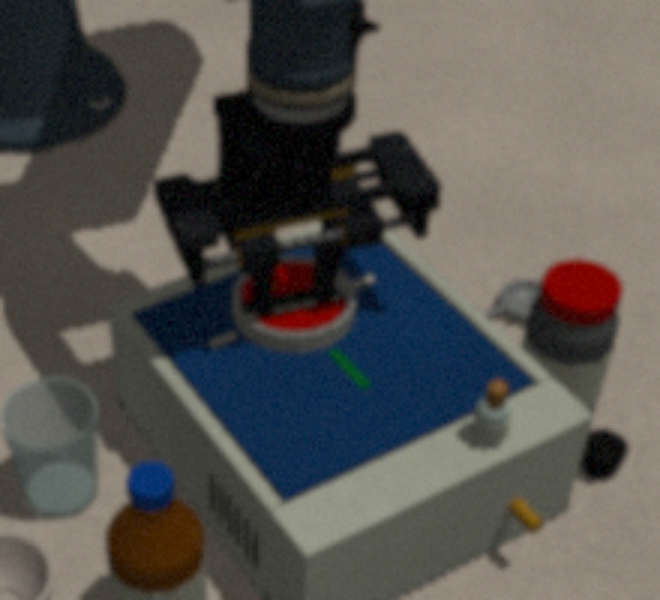

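The hatch now looks flush and pushes back with 3.8 N. I'll press about 1.5 mm deeper and turn clockwise.

play_rows:
  motion:
    - [[1.5,0,0],[3,0,0],0.45]
    - [[1.5,0,0],[8,0,0],0.45]
    - [[1.5,0,0],[13,0,0],0.45]
    - [[1.5,0,0],[18,0,0],0.45]
    - [[1.5,0,0],[24,0,0],0.45]
    - [[1.5,0,0],[30,0,0],0.45]
    - [[1.5,0,0],[35,0,0],0.45]
    - [[1.5,0,0],[35,0,0],0.45]

```text
time_s: 4.3
position: [0.5334, 0.077, 0.1113]
tcp_rot: [[-0.0, 0.628, 0.779], [0.002, 0.779, -0.628], [-1.0, 0.001, -0.001]]
force: [-1.1, 1.1, 3.9]
opening: 0.449
```

```bash
python3 go.py .534 .0757 .111 51
python3 - <<'E'
from rig import bot
import cv2,numpy as np
a=bot.capture("scene")["img"][60:260,240:460]; b=bot.capture("wrist")["img"]
cv2.imwrite("pics/c4.png",np.vstack([cv2.resize(a,(396,360)),cv2.resize(b,(396,240))]))
E
```

```text
shift mm [ 0.3 -0.6  1.3] turn [ 0.13 -0.08 -0.08]
t 4.3 p [0.5334 0.077  0.1113] yaw 51.13 F [-1.11  1.12  3.94] M [0.46 0.17 0.11] open 0.4492293066946273 q [-3.700e+00  3.290e+01  1.002e+02  1.000e-01  4.690e+01 -5.500e+01]
```

View pics/c4.png

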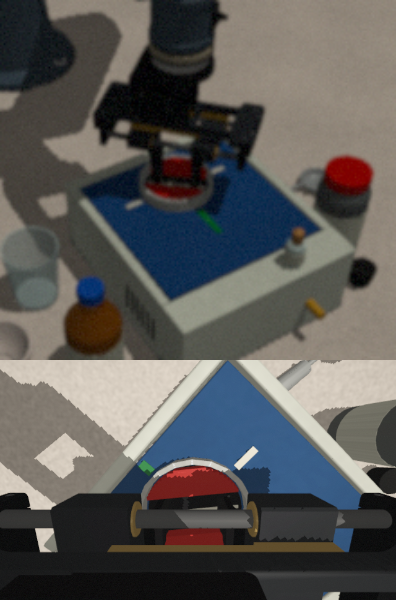

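The fastener is following and the hatch stays down. I'll keep turning.

play_rows:
  motion:
    - [[0.5,0,0],[5,0,0],0.45]
    - [[0.5,0,0],[11,0,0],0.45]
    - [[0.5,0,0],[17,0,0],0.45]
    - [[0.5,0,0],[23,0,0],0.45]
    - [[0.5,0,0],[29,0,0],0.45]
    - [[0.5,0,0],[35,0,0],0.45]
    - [[0.5,0,0],[40,0,0],0.45]
    - [[0.5,0,0],[40,0,0],0.45]

```text
time_s: 5.2
position: [0.5341, 0.076, 0.1108]
tcp_rot: [[0.001, 0.981, 0.194], [0.0, 0.194, -0.981], [-1.0, 0.001, -0.0]]
force: [-0.3, 2.6, 3.4]
opening: 0.447
```

```bash
python3 go.py .534 .0757 .111 -6
python3 - <<'E'
from rig import bot
import cv2,numpy as np
a=bot.capture("scene")["img"][60:260,240:460]; b=bot.capture("wrist")["img"]
cv2.imwrite("pics/c5.png",np.vstack([cv2.resize(a,(396,360)),cv2.resize(b,(396,240))]))
E
```

```text
shift mm [-0.2 -0.2  0.3] turn [17.21 -0.02 -0.07]
t 5.2 p [0.5341 0.076  0.1108] yaw 11.21 F [-0.3   2.62  3.44] M [0.3  0.02 0.03] open 0.447140828674442 q [ -3.8  33.  100.2   0.   46.8 -15. ]
```

View pics/c5.png

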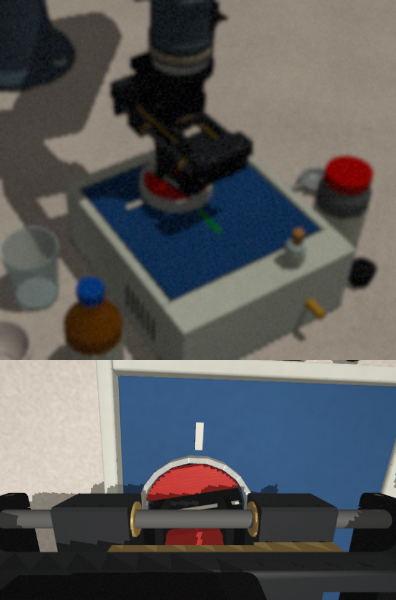

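Lag is roughly 12–15°. I'll continue to the stop in small steps and watch the moment.

play_rows:
  motion:
    - [[0,0,0],[4,0,0],0.45]
    - [[0,0,0],[8,0,0],0.45]
    - [[0,0,0],[12,0,0],0.45]
    - [[0,0,0],[15,0,0],0.45]
    - [[0,0,0],[15,0,0],0.45]

```text
time_s: 5.8
position: [0.5341, 0.0757, 0.1107]
tcp_rot: [[0.001, 0.998, -0.065], [-0.0, -0.065, -0.998], [-1.0, 0.001, 0.0]]
force: [0.0, 2.4, 4.1]
opening: 0.447
```

```bash
python3 go.py .534 .0757 .111 -8
python3 - <<'E'
from rig import bot
import cv2,numpy as np
b=bot.capture("wrist")["img"];a=bot.capture("top")["img"][130:265,225:350]
cv2.imwrite("pics/c6.png",b);cv2.imwrite("pics/c6t.png",cv2.resize(a,None,fx=4,fy=4))
E
```

```text
shift mm [-0.3 -0.1  0.1] turn [ 4.25 -0.   -0.06]
t 5.8 p [0.5341 0.0757 0.1107] yaw -3.75 F [0.   2.41 4.13] M [ 0.28 -0.03  0.02] open 0.4473755944924377 q [-3.800e+00  3.300e+01  1.002e+02 -0.000e+00  4.680e+01 -1.000e-01]
```

View pics/c6.png

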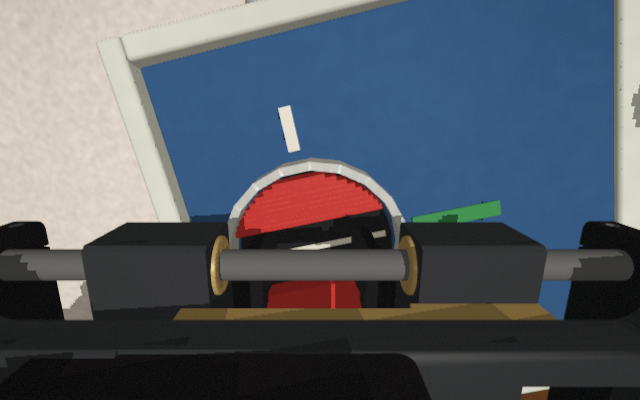

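The slot edge (240,237)→(383,207) is now almost parallel to the green mark (413,219)→(500,203). I'll go a few degrees further to feel the stop.

play_rows:
  motion:
    - [[0,0,0],[2,0,0],0.45]
    - [[0,0,0],[4,0,0],0.45]
    - [[0,0,0],[6,0,0],0.45]
    - [[0,0,0],[6,0,0],0.45]

```text
time_s: 6.3
position: [0.534, 0.0758, 0.1106]
tcp_rot: [[0.001, 0.988, -0.156], [-0.003, -0.156, -0.988], [-1.0, 0.001, 0.003]]
force: [0.0, 4.7, 3.9]
opening: 0.457
```

```bash
python3 go.py .534 .0757 .111 -10
python3 - <<'E'
from rig import bot
import cv2,numpy as np
b=bot.capture("wrist")["img"]
cv2.imwrite("pics/c7.png",b)
E
```

```text
shift mm [-0.4 -0.   0.1] turn [ 1.03  0.17 -0.09]
t 6.3 p [0.534  0.0758 0.1106] yaw -8.97 F [0.04 4.68 3.86] M [ 0.79 -0.04  2.9 ] open 0.4567781438173001 q [ -3.7  33.  100.2  -0.2  46.7   5.4]
```

View pics/c7.png

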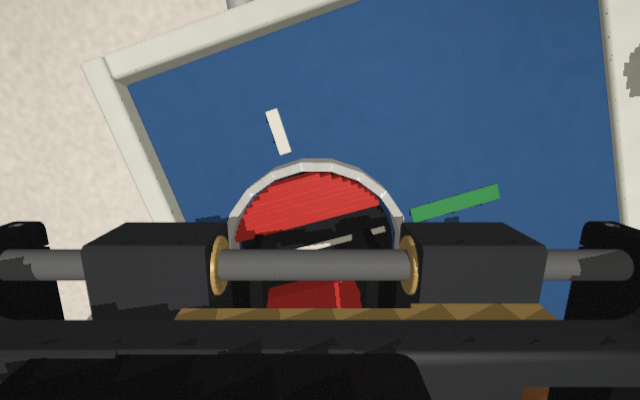

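The moment rose to 2.9 N m, so the fastener is at its stop. I'll back off 7° to unload it, then lift straight up.

play_rows:
  motion:
    - [[0,0,0],[-4,0,0],0.45]
    - [[0,0,0],[-7,0,0],0.45]
    - [[-3,0,0],[-7,0,0],0.45]
    - [[-10,0,0],[-7,0,0],0.45]
    - [[-30,0,0],[-7,0,0],0.45]
    - [[-60,0,0],[-7,0,0],0.45]
    - [[-90,0,0],[-7,0,0],0.45]
    - [[-110,0,0],[-7,0,0],0.45]

```text
time_s: 7.15
position: [0.5336, 0.0753, 0.2223]
tcp_rot: [[0.001, 0.999, -0.052], [-0.0, -0.052, -0.999], [-1.0, 0.001, 0.0]]
force: [0.9, -0.6, -0.0]
opening: 0.449
```

play_rows:
  motion:
    - [[0,-40,0],[0,0,0],0.45]
    - [[0,-80,0],[0,0,0],0.45]
    - [[0,-100,0],[0,0,0],0.45]
    - [[0,-100,0],[0,0,0],0.45]
    - [[0,-100,0],[0,0,0],0.45]

```text
time_s: 7.65
position: [0.4345, 0.0804, 0.2209]
tcp_rot: [[0.001, 0.999, -0.051], [-0.0, -0.051, -0.999], [-1.0, 0.001, 0.0]]
force: [0.7, 0.3, -1.1]
opening: 0.451
```

```bash
python3 go.py .534 .0757 .111 -10
python3 - <<'E'
from rig import bot
import cv2,numpy as np
a=bot.capture("scene")["img"][100:280,260:450]; b=bot.capture("top")["img"][130:265,225:350]; w=bot.capture("wrist")["img"]
cv2.imwrite("pics/c8.png",np.hstack([cv2.resize(a,(422,400)),cv2.resize(b,(370,400))])); cv2.imwrite("pics/c8w.png",w)
E
```

```text
shift mm [110.   99.4  -0.3] turn [ 7.08  0.01 -0.08]
t 7.65 p [0.4345 0.0804 0.2209] yaw -2.92 F [ 0.73  0.31 -1.08] M [-0.15  0.02  0.  ] open 0.45070092689323904 q [ -4.1  16.3 107.4  -0.   56.2  -1.1]
```

View pics/c8.png

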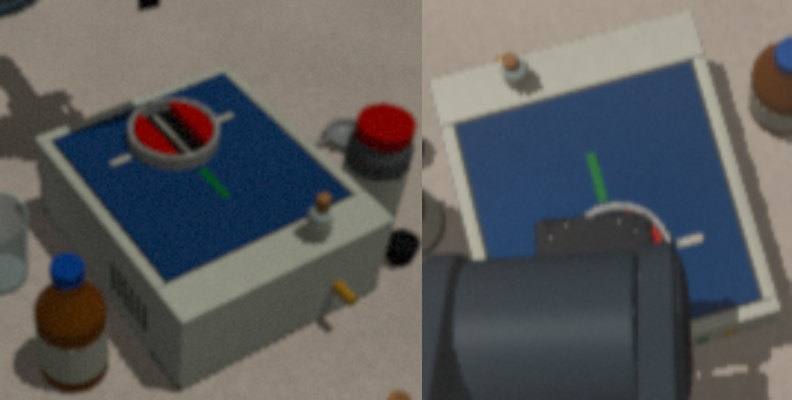

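View pics/c8w.png

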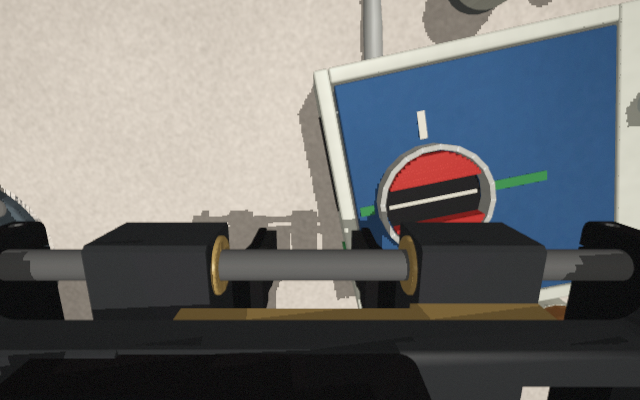

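The hatch is flush, and the slot lines up with both green marks: the wrist view shows its white line (390,208)→(478,191) collinear with them. The bystanders are where they were and the arm is clear, so I'm handing in.

```bash
python3 -c "
from rig import bot
print(bot.hand_in())"
```

```text
the job is handed in; nothing more can be done
None
```

The hatch is pressed shut and locked, and the job is handed in at about 7.7 s of the 38 s allowed. I haven't seen a verdict, since the hand-in reports none.

- **Method:** I set the two fingertips, spread about 39 mm along the slot, in the fastener. I pressed the hatch slightly below flush (tip height about 0.111 m, about 4 N) and turned the fastener clockwise until the moment rose to 2.9 N m at the stop. Then I unloaded the fingers, lifted straight up and backed away. The task says "a fingertip"; I used both so the turn would not depend on exact centring.
- **Last pictures:** The hatch is flush with the rim, and the slot's white line is in line with both green marks. The bystanders I could see (amber and grey bottles, beaker, vial, stopper, spatula) look unmoved. I judged this by eye and did not measure their positions or the joint angles again. The mortar was outside those last cropped views, though the arm never went near it.
- **Disagreements:** None of the checks failed. The two estimates of the fastener's position differed by only 1–2 mm.

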